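# Hang the slide loupe on its sprung hook and tug it

### The job

Hang the slide loupe, the one with the steel carrying bow, on the springy wire hook of the pine shelf unit, with the hook through its bow. While you still hold it, tug it down gently so that the hook dips by about a centimetre and you know it is held, then let go and leave it hanging still. Leave the projector lens, which looks much like the loupe but has no bow, where it stands.

Things in the scene. Friction and masses are not known exactly. Their poses are not given: they have to be found in the camera images.
- loupe: Black round stand loupe, 48 mm across, 45 high, 110 to 200 g, rigid steel bow: two flat legs (10 mm in x, 50 mm over their outsides in y) and a round 8 mm crossbar along y, underside 97 mm above the foot. Window under it 42 wide, 45 to 97 above the foot, open along x. Grip from above across the legs' outsides (closing along y), 80 to 95 up. Origin: centre of foot underside, z up; half turn alike.
- hook_seat (a point): Where the crossbar must hang: top of the 6 mm wire at its lowest place, about 185 mm up, 78 mm out from the front of the pine shelf unit (top 220 mm up). Site -x points along the wire to its tip, +x to the unit, z up. The tip is 25 mm beyond the seat and bends up to 22 mm above it; the wire rises 9 mm towards the unit. The bow goes over the tip from -x to +x, loupe x along the wire, then down.
- hook (a joint): How far the spring wire hook is bent down about its root, rad: 0 unloaded, stop at 0.4. The seat is 74 mm from the root, so 0.1 rad dips it 7.4 mm. Linear spring, about 0.7 N per mm of dip at the seat: the loupe's weight alone dips it 1.5 to 3 mm; a gentle tug of 7 N dips it 10 mm (0.135 rad). More than 20 mm (0.27 rad) is too hard.
- lens: Projector lens, to be left alone: black round barrel with aluminium rings, 42 mm across below and 50 mm at the top, 70 mm high, upright on the worktop, without a bow. Origin: centre of its underside, z up.

How it is judged:
On the way:
1. with its crossbar on the hook and still held by the fingers, the loupe is tugged down so that the hook dips at least 6 mm (0.08 rad) (horizontal distance between loupe and hook_seat below 0.03 m and distance between loupe and hook_seat between 0.085 and 0.115 m and angle between loupe's own z axis and vertical below 0.26 rad and value of joint hook above 0.08 rad and contact force between the fingers and loupe above 0.5 N), for 0.1 s.
At the end, for the whole second after the job is handed in: The loupe hangs by its bow on the hook, let go and still (under 30 mm/s), upright within 15 degrees, its foot within 30 mm sideways of below the seat and 85 to 115 mm from it, the hook bent only by the loupe's weight (0.008 to 0.08 rad), and the lens is within 20 mm of where it stood (horizontal distance between loupe and hook_seat below 0.03 m and distance between loupe and hook_seat between 0.085 and 0.115 m and angle between loupe's own z axis and vertical below 0.26 rad and linear speed of loupe below 0.03 m/s and value of joint hook between 0.008 and 0.08 rad and distance of lens from where it was at the start of the episode below 0.02 m); the robot touches nothing.
It fails at once if the hook is pulled down too hard (dips more than 20 mm, 0.27 rad) (value of joint hook above 0.27 rad).
It fails at once if the projector lens is moved more than 20 mm or knocked over (distance of lens from where it was at the start of the episode above 0.02 m or angle between lens's own z axis and vertical above 0.4 rad).
It also fails if it takes over 48 s, if anything falls off the work surface, if the arm or the gripper's body presses on something with over 40 N, if the wrist force passes 120 N, or if a joint passes its speed limit or range.

### The arm

A 6-joint arm with a two-finger parallel gripper is mounted at the origin on the work surface. World frame = base frame: x ahead of the robot, y to its left, z up, the work surface at z = 0. Lengths are in m, angles in rad, forces in N, time in s.
With the tool pointing down it reaches from about 0.35 to 1 m from the base axis. Payload 7.1 kg.
Tool frame: the origin (TCP) lies between the finger pads; the fingertips stand 22 mm ahead of it and the grasp point (between the pads) lies 3 mm ahead of it; z points along the fingers, y is the direction in which the jaws open and shut (so a half turn about z gives the same grasp; the last joint's range is limited). The gripper opens to 85 mm and grips with 20 to 120 N. Pads are 22 mm wide; open, the fingers measure 114 mm over their backs; the gripper's body (76 mm by 85 mm) begins 54 mm behind the grasp point. The pads swing forward as they close: fully open they stand 13 mm farther back than shut.
Start: joints at [-1.193, 0.423, 1.63, -0, 1.089, -0.019], TCP at [0.242, -0.576, 0.253] pointing down, gripper open.
Joint ranges: [-3, 3], [-0.9, 2.11], [0.09, 2.58], [-1.31, 4.45], [0.11, 2.69], [-2.54, 2.54]. Speed limits (rad/s): [2.39, 2.39, 3.01, 3.14, 3.14, 3.14].

### API

Orientations are given as a unit quaternion [w, x, y, z].
In Python, from bench import ctrl, capture gives the robot as it stands.
- The arm moves only by the shell command python3 -m crank 'ROWS' [FORCE]. ROWS is JSON, a list that holds one entry, the list of rows, each a list of 5 numbers: the shift along the tool's x, y, z in units of 50 mm (1.0 is 50 mm), then the turn about the tool's z in degrees, then the closure, from -1 (fully open) to 1 (shut). In form: [[[x, y, z, yaw, claw], ...]]. A call has exactly 8 rows; each row is the pose to reach, as a shift and turn from the pose commanded when the call began, along the tool's axes at that moment; what a row does not reach only later rows make up. A row lasts 1/10 s, in which the tool goes at most 50 mm and 8.59 degrees, less where a joint would pass 70% of its speed; a pose out of reach is approached as far as the arm can. A call with a gripper value outside its range is refused whole. The fingers move at their own pace and stop on an object; FORCE is the grip in N (left out, the last holds). Time passes only in rows, so rows that repeat a pose let the fingers close, or fill a call up. It gives the time, the measured TCP pose, the force and the opening at its end, in the units of the state.
- ctrl.state(): the state, without advancing time (a new reading comes with each control period).
- capture(name): name is "side" or "top"; returns a dict with "image" (384x512x3 uint8, red, green, blue), "depth" (384x512 float32, m along the optical axis (not along the pixel's ray), 0 where there is no reading), "fx", "fy", "cx", "cy" (pixels), "dist" ([k1, k2, p1, p2, k3] as OpenCV has them; the pictures are not rectified), "R" (3x3) and "t" (3): a world point X has camera coordinates R X + t. Camera axes: x right, y down, z forward; pixel columns grow to the right and rows downward; lengths in m; the calibration is good to about 2 mm. A picture is of the moment at which its call begins.
- ctrl.sign_off(): hands the job in, once; it reports no verdict.
The state is a dict: "t": time; "joint_pos": joint angles; "joint_velocities": joint speeds; "effort": joint torques, N m; "eef_pos": TCP position; "tool_rot": TCP orientation; "ft_force": force on the tool from outside, world axes, zero at the start; "wrist_torque": the same for the moment, N m; "width": finger opening in m.
Only numpy, scipy, OpenCV 4.12 (cv2) and the standard library are available. Lean on these libraries where they do the work, as an engineer would, in place of code of your own. Each camera call takes 0.05 s, during which the arm holds its last target. There are 200 camera calls.

## Working session

There is one attempt and no reset: what is moved stays moved. The work goes in short steps, Python scripts to look and compute and a shell command to move; the robot and the scene stay as the last step left them, time stands still between calls to the robot, and variables do not carry over. Pictures are saved under pics/ and viewed, about 8 in all and at most 12, crops included, and the job is handed in when it is done.

```bash
ls; mkdir -p pics
cat > h.py <<'E'
import numpy as np, cv2
from bench import ctrl, capture
def K(c): return np.array([[c['fx'],0,c['cx']],[0,c['fy'],c['cy']],[0,0,1.]])
def ray(c,u,v):
    p=cv2.undistortPoints(np.array([[[u,v]]],float),K(c),np.array(c['dist']))[0,0]
    R=np.array(c['R']);t=np.array(c['t'])
    return -R.T@t, R.T@np.array([p[0],p[1],1.])
def onz(c,u,v,z):
    o,d=ray(c,u,v); return o+d*(z-o[2])/d[2]
def pt(c,u,v):
    o,d=ray(c,u,v); return o+d*float(c['depth'][int(round(v)),int(round(u))])
def cloud(c):
    h,w=c['depth'].shape; vv,uu=np.mgrid[:h,:w]
    p=cv2.undistortPoints(np.stack([uu,vv],-1).reshape(-1,1,2).astype(float),K(c),np.array(c['dist']))[:,0]
    D=c['depth'].reshape(-1,1); P=np.hstack([p*D,D])
    return ((P-np.array(c['t']))@np.array(c['R'])).reshape(h,w,3)
E
python3 - <<'E'
from h import *
import pickle
a=[]
for n in('top','side'):
    c=capture(n); pickle.dump(c,open(n+'0.pkl','wb')); a.append(c['image']); print(n,-np.array(c['R']).T@c['t'],c['R'][2],c['fx'])
    cv2.imwrite(f'pics/{n}0.png',cv2.resize(c['image'][:,:,::-1],(768,576)))
print(ctrl.state())
E
```

```text
pics
top [ 0.38532297 -0.13109471  1.35826366] [ 0.14518517  0.02915876 -0.98897474] 467.4712232032163
side [-0.03707199  0.74855593  0.86356192] [ 0.47416791 -0.66604966 -0.5757974 ] 454.87563531828977
{'t': 0.1, 'joint_pos': array([-1.19300063e+00,  4.23770425e-01,  1.63061914e+00, -9.18654533e-06,
        1.08861031e+00, -1.89334693e-02]), 'joint_velocities': array([ 0.00124878, -0.00087761, -0.0012495 ,  0.00012324, -0.00165807,
        0.00088776]), 'effort': array([-1.66745402e-03, -5.58431053e+01, -2.82446873e+01,  6.50667334e-05,
        3.02493499e-03,  8.61476821e-06]), 'eef_pos': array([ 0.24138863, -0.57599351,  0.25261747]), 'tool_rot': array([-6.91588924e-04,  9.80389511e-01,  1.97068290e-01, -1.29576130e-04]), 'ft_force': array([-1.0729943 ,  0.96574512, -0.23423573]), 'wrist_torque': array([-0.00919014,  0.01528782, -0.0309998 ]), 'width': 0.08555206930684187}
```

View pics/top0.png

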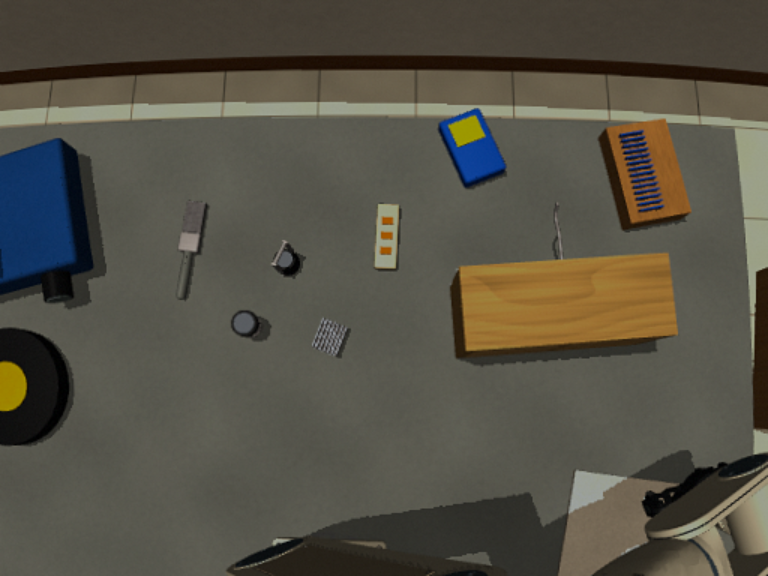

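View pics/side0.png

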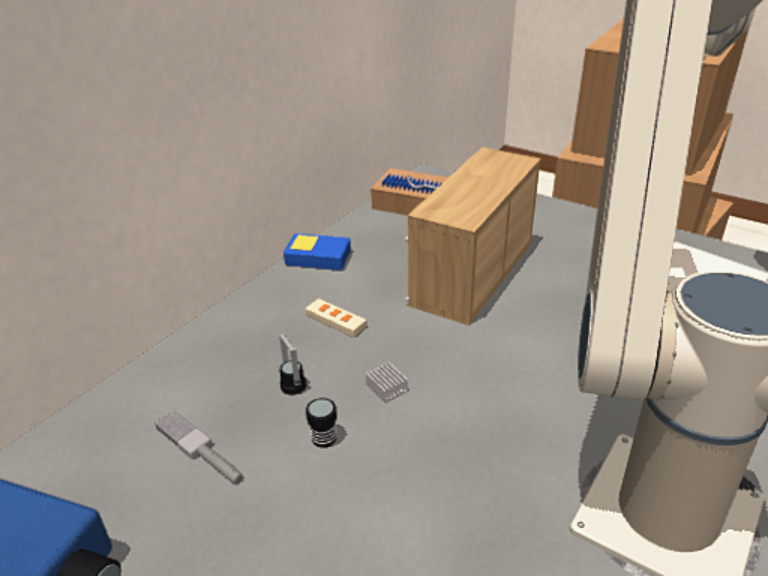

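Top view (doubled-scale pixels are 1.5x): the loupe with its bow is at (286,258), the lens at (245,323). The hook sticks out of the far (+x) face of the shelf from (561,260) to its tip at (557,205). In the side view the bow is at (290,355) and the lens at (322,420).

```bash
cat > m.py <<'E'
from h import *
import pickle
T=pickle.load(open('top0.pkl','rb'));S=pickle.load(open('side0.pkl','rb'))
P=cloud(T);Q=cloud(S)
def reg(C,x0,x1,y0,y1,z0,z1):
    m=(C[...,0]>x0)&(C[...,0]<x1)&(C[...,1]>y0)&(C[...,1]<y1)&(C[...,2]>z0)&(C[...,2]<z1)
    return C[m],m
print('loupe',pt(T,286/1.5,262/1.5),'lens',pt(T,245/1.5,323/1.5),'shelf',pt(T,560/1.5,300/1.5))
lo=pt(T,286/1.5,262/1.5)
for n,C in(('top',P),('side',Q)):
    for z0,z1 in((.006,.035),(.035,.055),(.055,.09),(.09,.12)):
        p,m=reg(C,lo[0]-.06,lo[0]+.06,lo[1]-.06,lo[1]+.06,z0,z1)
        if len(p)>2: print(n,z0,len(p),p.mean(0).round(4),p.min(0).round(3),p.max(0).round(3), np.linalg.eigh(np.cov(p[:,:2].T))[1][:,1].round(3))
# shelf top
p,m=reg(P,0,1,-.6,.1,.205,.235); r=cv2.minAreaRect(p[:,:2].astype(np.float32)); print('shelf',r,cv2.boxPoints(r).round(4),p[:,2].mean())
fx=p[:,0].max(); print('fx',fx)
sx=p[:,1]
for n,C in(('top',P),('side',Q)):
    p,m=reg(C,fx-.0,fx+.13,sx.min(),sx.max(),.15,.235); o=np.argsort(p[:,0]); print(n); print(p[o][::max(1,len(o)//25)].round(4))
im=T['image'][115:185,340:410,::-1]; im2=T['image'][150:230,140:220,::-1]; im3=S['image'][215:275,170:230,::-1]
cv2.imwrite('pics/c.png',np.hstack([cv2.resize(i,(260,260),interpolation=cv2.INTER_CUBIC) for i in(im,im2,im3)]))
E
python3 m.py
```

```text
loupe [0.6360567  0.08916536 0.04529648] lens [0.51435329 0.15778574 0.07333656] shelf [ 0.54425614 -0.39448204  0.22075572]
top 0.006 59 [0.6334 0.0831 0.0195] [0.609 0.041 0.006] [0.679 0.132 0.034] [-0.739  0.673]
top 0.035 142 [0.6407 0.0902 0.044 ] [0.618 0.074 0.036] [0.663 0.116 0.053] [-0.939  0.344]
top 0.055 14 [0.6436 0.0905 0.0686] [0.617 0.079 0.055] [0.664 0.106 0.088] [-0.906  0.422]
top 0.09 65 [0.6427 0.0935 0.1021] [0.617 0.079 0.091] [0.667 0.106 0.107] [-0.911  0.412]
side 0.006 144 [0.6311 0.1079 0.0191] [0.617 0.077 0.006] [0.661 0.121 0.035] [-0.71  -0.704]
side 0.035 150 [0.6403 0.101  0.0441] [0.617 0.077 0.035] [0.669 0.118 0.055] [-0.912  0.411]
side 0.055 77 [0.6398 0.0983 0.0722] [0.617 0.084 0.055] [0.668 0.112 0.089] [-0.913  0.408]
side 0.09 65 [0.6395 0.0985 0.1002] [0.617 0.083 0.091] [0.668 0.112 0.106] [-0.916  0.4  ]
shelf ((0.5943253636360168, -0.4081924259662628), (0.24169959127902985, 0.36176007986068726), 4.761168003082275) [[ 0.4589 -0.238 ]
 [ 0.4889 -0.5985]
 [ 0.7298 -0.5784]
 [ 0.6997 -0.2179]] 0.21906782859118143
fx 0.7148534357700143
top
[[ 0.7156 -0.3973  0.2023]]
side
[[ 0.7186 -0.3975  0.1999]]
```

View pics/c.png

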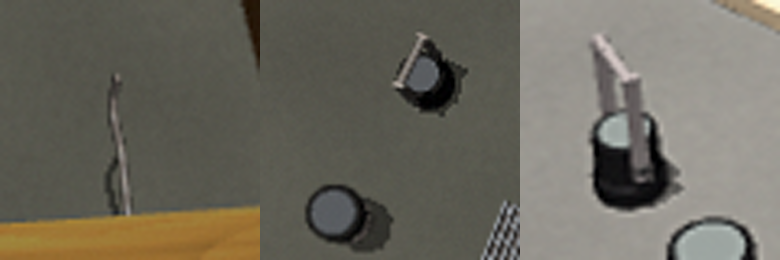

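The crops show the wire from root (124,213) to tip (116,75) in the top crop, the bow bar from (400,85) to (420,38) and the bow in the side view. Next I measure the shelf front and the wire.

```bash
cat > m2.py <<'E'
from m import *
print('-----')
hsv=cv2.cvtColor(T['image'],cv2.COLOR_RGB2HSV)
b=((hsv[...,0]>8)&(hsv[...,0]<28)&(hsv[...,1]>90)&(hsv[...,2]>90)).astype(np.uint8)
b[:, :290]=0; b[:,460:]=0; b[:150]=0; b[245:]=0
# front edge: first pixel per column
us=np.arange(325,430); e=[]
for u in us:
    v=np.flatnonzero(b[:,u])
    if len(v): e.append(onz(T,u,v[0]-.5,.22))
e=np.array(e); k=np.polyfit(e[:,1],e[:,0],1); res=e[:,0]-np.polyval(k,e[:,1]); g=abs(res)<.004; k=np.polyfit(e[g,1],e[g,0],1)
print('front x= k0*y+k1',k,res.std(),g.sum())
n=np.array([1,-k[0]]);n/=np.linalg.norm(n);print('normal',n,np.degrees(np.arctan2(n[1],n[0])))
# wire pixels: rows, brightest near
g=T['image'].astype(int).sum(2)
for v in range(133,174,3):
    row=g[v,362:385]; w=np.clip(row-np.median(row)-25,0,None); 
    if w.sum()==0: continue
    u=362+(w*np.arange(23)).sum()/w.sum()
    z=.185
    X=onz(T,u,v,z); d=X[:2]@n-np.array([k[1],0])@n
    print(v,round(u,2),X.round(4),'d',round(d,4),'t',round(X[:2]@[-n[1],n[0]],4), w.max(), T['depth'][v,int(round(u))])
im=S['image'][100:190,250:340,::-1]
cv2.imwrite('pics/d.png',cv2.resize(im,(540,540),interpolation=cv2.INTER_CUBIC))
E
python3 m2.py | sed -n '/-----/,$p'
```

```text
-----
front x= k0*y+k1 [-0.08416154  0.58066747] 0.0007405176711383301 105
normal [0.99647712 0.08386505] 4.810763725826385
136 371.0 [ 0.7178 -0.4012  0.185 ] d 0.103 t -0.46 37.0 1.1789529
142 370.0 [ 0.7016 -0.398   0.185 ] d 0.0871 t -0.4555 56.0 1.197219
145 370.0 [ 0.6935 -0.3978  0.185 ] d 0.0791 t -0.4545 117.0 1.2035321
148 371.0 [ 0.6855 -0.4002  0.185 ] d 0.0709 t -0.4562 52.0 1.1963223
151 371.42 [ 0.6775 -0.401   0.185 ] d 0.0629 t -0.4564 28.0 1.1881188
154 372.0 [ 0.6695 -0.4023  0.185 ] d 0.0548 t -0.4571 135.0 1.1843417
157 372.4 [ 0.6616 -0.4031  0.185 ] d 0.0468 t -0.4572 104.0 1.1817576
160 372.99 [ 0.6536 -0.4045  0.185 ] d 0.0388 t -0.4579 102.0 1.1841483
163 373.0 [ 0.6457 -0.4043  0.185 ] d 0.0309 t -0.457 167.0 1.1825739
166 373.41 [ 0.6378 -0.4051  0.185 ] d 0.023 t -0.4572 97.0 1.181329
169 374.0 [ 0.6299 -0.4064  0.185 ] d 0.015 t -0.4578 64.0 1.1838108
172 377.77 [ 0.6222 -0.4161  0.185 ] d 0.0065 t -0.4669 152.0 1.3723546
```

View pics/d.png

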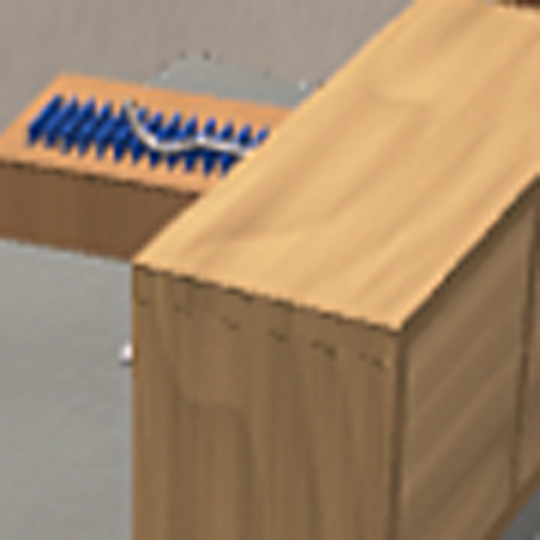

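```bash
python3 - <<'E' | sed -n '/-----/,$p'
from m2 import *
print("-----B")
for u,v in((271.3,117.2),(274,122.5),(277.5,124.7),(280,124),(284,123.5)):
    o,d=ray(S,u,v)
    # intersect with vertical plane containing wire: t=-.456
    tv=np.array([-n[1],n[0]]); s=(-.4565-o[:2]@tv)/(d[:2]@tv); X=o+s*d
    print(u,v,X.round(4),'d',round(X[:2]@n-k[1]*n[0],4), pt(S,u,v).round(3))
for v in range(118,127): print(v,[round(float(x),3) for x in S['depth'][v,268:290:2]])
s=ctrl.state()
from scipy.spatial.transform import Rotation as Ro
q=s['tool_rot'];M=Ro.from_quat(np.r_[q[1:],q[0]]).as_matrix();print(M.round(3))
E
```

```text
-----
front x= k0*y+k1 [-0.08416154  0.58066747] 0.0007405176711383301 105
normal [0.99647712 0.08386505] 4.810763725826385
136 371.0 [ 0.7178 -0.4012  0.185 ] d 0.103 t -0.46 37.0 1.1789529
142 370.0 [ 0.7016 -0.398   0.185 ] d 0.0871 t -0.4555 56.0 1.197219
145 370.0 [ 0.6935 -0.3978  0.185 ] d 0.0791 t -0.4545 117.0 1.2035321
148 371.0 [ 0.6855 -0.4002  0.185 ] d 0.0709 t -0.4562 52.0 1.1963223
151 371.42 [ 0.6775 -0.401   0.185 ] d 0.0629 t -0.4564 28.0 1.1881188
154 372.0 [ 0.6695 -0.4023  0.185 ] d 0.0548 t -0.4571 135.0 1.1843417
157 372.4 [ 0.6616 -0.4031  0.185 ] d 0.0468 t -0.4572 104.0 1.1817576
160 372.99 [ 0.6536 -0.4045  0.185 ] d 0.0388 t -0.4579 102.0 1.1841483
163 373.0 [ 0.6457 -0.4043  0.185 ] d 0.0309 t -0.457 167.0 1.1825739
166 373.41 [ 0.6378 -0.4051  0.185 ] d 0.023 t -0.4572 97.0 1.181329
169 374.0 [ 0.6299 -0.4064  0.185 ] d 0.015 t -0.4578 64.0 1.1838108
172 377.77 [ 0.6222 -0.4161  0.185 ] d 0.0065 t -0.4669 152.0 1.3723546
-----B
271.3 117.2 [ 0.7139 -0.398   0.2001] d 0.0994 [ 0.711 -0.393  0.203]
274 122.5 [ 0.7039 -0.3989  0.1831] d 0.0893 [ 0.699 -0.3
[... 307 characters left out ...]
 1.782, 1.499, 1.812, 1.777, 1.82, 1.813, 1.806, 1.812, 1.802, 1.798]
120 [1.766, 1.782, 1.502, 1.798, 1.78, 1.772, 1.796, 1.77, 1.8, 1.8, 1.799]
121 [1.76, 1.797, 1.498, 1.758, 1.774, 1.763, 1.795, 1.77, 1.757, 1.791, 1.763]
122 [1.763, 1.754, 1.501, 1.498, 1.778, 1.764, 1.753, 1.775, 1.755, 1.787, 1.761]
123 [1.776, 1.753, 1.738, 1.5, 1.751, 1.762, 1.747, 1.486, 1.482, 1.74, 1.773]
124 [1.777, 1.753, 1.74, 1.508, 1.501, 1.495, 1.488, 1.492, 1.48, 1.481, 1.476]
125 [1.77, 1.758, 1.742, 1.763, 1.498, 1.496, 1.497, 1.735, 1.733, 1.483, 1.474]
126 [1.763, 1.76, 1.758, 1.766, 1.747, 1.742, 1.759, 1.74, 1.735, 1.755, 1.741]
[[ 0.922  0.386 -0.001]
 [ 0.386 -0.922  0.001]
 [ 0.    -0.001 -1.   ]]
```

```bash
cat > go.py <<'E'
import sys
from h import *
from scipy.spatial.transform import Rotation as Ro
s=ctrl.state(); q=s['tool_rot']; M=Ro.from_quat(np.r_[q[1:],q[0]]).as_matrix()
x,y,z,a=map(float,sys.argv[1:5])
d=M.T@(np.array([x,y,z])-s['eef_pos'])/.05
ya=np.degrees(np.arctan2(M[1,1],M[0,1]))
print('t',round(s['t'],2),'pos',s['eef_pos'].round(4),'yang',ya.round(2),'tilt',M[:,2].round(3),'F',s['ft_force'].round(2),'w',round(s['width'],4))
print('shift',d.round(3),'turn',round(-(a-ya),2))
E
python3 -m crank '[[[0,0,-1,0,-1],[0.5,-0.4,-1.2,-8,-1],[1.2,-0.9,-1.2,-16,-1],[2,-1.5,-1.2,-24,-1],[2.8,-2.1,-1.2,-32,-1],[3.6,-2.7,-1.2,-40,-1],[4.4,-3.3,-1.2,-43.4,-1],[5.2,-3.9,-1.2,-43.4,-1]]]' 30
python3 go.py .642 .095 .22 -23.9
```

```text
t: 0.9
eef_pos: [0.4064, -0.2942, 0.3132]
tool_rot: [-0.0, 0.838, 0.546, -0.0]
ft_force: [0.4, -0.3, -0.4]
width: 0.0853
t 0.9 pos [ 0.4064 -0.2942  0.3132] yang -23.78 tilt [-0.  0. -1.] F [ 0.39 -0.27 -0.36] w 0.0853
shift [9.022 1.173 1.865] turn 0.12
```

```bash
python3 -m crank '[[[0.9,0.1,0,0,-1],[1.8,0.2,0,0,-1],[2.7,0.4,0,0,-1],[3.6,0.5,0,0,-1],[4.5,0.6,0,0,-1],[5.4,0.7,0.2,0,-1],[6.3,0.8,0.4,0,-1],[7,0.9,0.5,0,-1]]]'
python3 go.py .642 .095 .18 -23.9
```

```text
t: 1.7
eef_pos: [0.589, 0.0082, 0.2871]
tool_rot: [-0.001, 0.838, 0.546, -0.001]
ft_force: [0.4, -1.6, -0.3]
width: 0.0854
t 1.7 pos [0.589  0.0082 0.2871] yang -23.8 tilt [-0.001  0.    -1.   ] F [ 0.36 -1.62 -0.29] w 0.0854
shift [2.016 0.272 2.142] turn 0.1
```

```bash
python3 -m crank '[[[0.7,0.1,0,0,-1],[1.4,0.2,0.5,0,-1],[1.9,0.25,1,0,-1],[2,0.27,1.5,0,-1],[2,0.27,2,0,-1],[2,0.27,2.1,0,-1],[2,0.27,2.1,0,-1],[2,0.27,2.1,0,-1]]]'
python3 go.py .642 .095 .09 -23.9
python3 - <<'E'
from h import *
c=capture('side');cv2.imwrite('pics/s1.png',cv2.resize(c['image'][170:290,120:280,::-1],(640,480),interpolation=cv2.INTER_CUBIC))
E
```

```text
t: 2.5
eef_pos: [0.6422, 0.0916, 0.1845]
tool_rot: [0.0, 0.838, 0.545, 0.001]
ft_force: [0.4, -0.1, -0.2]
width: 0.0856
t 2.5 pos [0.6422 0.0916 0.1845] yang -23.89 tilt [ 0.001  0.    -1.   ] F [ 0.36 -0.11 -0.16] w 0.0856
shift [ 0.06  -0.032  1.889] turn 0.01
```

View pics/s1.png

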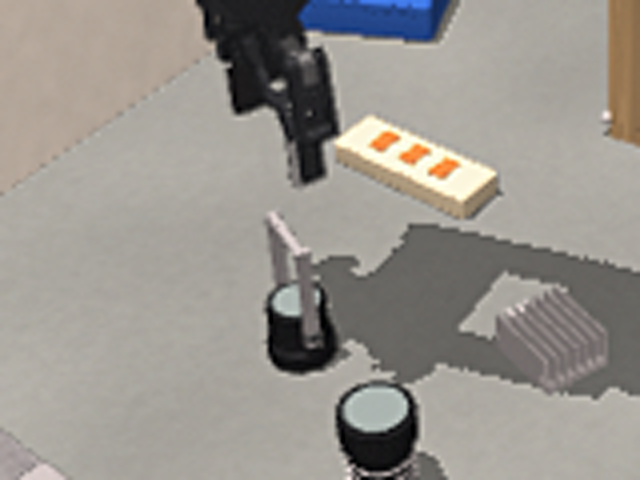

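The gripper (300,180) is straight above the bow (265–310, 215–260), and the lens at (375,425) is clear. I descend and grip.

```bash
python3 -m crank '[[[0.06,-0.03,0.4,0,-1],[0.06,-0.03,0.8,0,-1],[0.06,-0.03,1.2,0,-1],[0.06,-0.03,1.5,0,-1],[0.06,-0.03,1.75,0,-1],[0.06,-0.03,1.92,0,-1],[0.06,-0.03,1.92,0,-1],[0.06,-0.03,1.92,0,-1]]]' 40
python3 go.py .642 .095 .088 -23.9
python3 -m crank '[[[0,0,0,0,0],[0,0,0,0,0.3],[0,0,0,0,1],[0,0,0,0,1],[0,0,0,0,1],[0,0,0,0,1],[0,0,0,0,1],[0,0,0,0,1]]]' 40
python3 go.py .642 .095 .21 -23.9
```

```text
t: 3.35
eef_pos: [0.6418, 0.0951, 0.0877]
tool_rot: [0.0, 0.838, 0.546, 0.0]
ft_force: [-0.8, -0.1, -0.9]
width: 0.0855
t 3.35 pos [0.6418 0.0951 0.0877] yang -23.87 tilt [ 0.001  0.    -1.   ] F [-0.79 -0.06 -0.93] w 0.0855
shift [-0.001  0.005 -0.006] turn 0.03
t: 4.15
eef_pos: [0.6421, 0.0952, 0.0881]
tool_rot: [0.0, 0.838, 0.546, 0.001]
ft_force: [0.7, 0.2, 6.3]
width: 0.0492
t 4.15 pos [0.6421 0.0952 0.0881] yang -23.86 tilt [ 0.002  0.    -1.   ] F [0.68 0.17 6.33] w 0.0492
shift [-2.000e-03  3.000e-03 -2.438e+00] turn 0.04
```

```bash
python3 -m crank '[[[0,0,-0.2,0,1],[0,0,-0.6,0,1],[0,0,-1.1,0,1],[0,0,-1.6,0,1],[0,0,-2.1,0,1],[0,0,-2.6,0,1],[0,0,-3,0,1],[0,0,-3.2,0,1]]]' 50
python3 -m crank '[[[-0.2,0.2,0,3,1],[-0.6,0.4,0,9,1],[-1.1,0.8,0,16,1],[-1.6,1.2,0,23,1],[-2.2,1.7,0,30,1],[-2.8,2.2,0,37,1],[-3.4,2.7,0,43,1],[-4,3.1,0,49,1]]]'
python3 go.py .761 -.392 .25 -85.2
```

```text
t: 4.95
eef_pos: [0.6417, 0.0952, 0.2494]
tool_rot: [0.0, 0.838, 0.546, 0.001]
ft_force: [-0.1, -0.1, -0.9]
width: 0.0494
t: 5.75
eef_pos: [0.7021, -0.152, 0.2463]
tool_rot: [-0.0, 0.989, 0.147, -0.001]
ft_force: [1.3, -0.1, -0.7]
width: 0.0492
t 5.75 pos [ 0.7021 -0.152   0.2463] yang -73.12 tilt [-0.002  0.    -1.   ] F [ 1.28 -0.14 -0.68] w 0.0492
shift [-0.266  4.935 -0.078] turn 12.08
```

```bash
python3 -m crank '[[[0,0.6,0,3,1],[-0.1,1.3,0,6,1],[-0.1,2,0,9,1],[-0.2,2.7,0,12,1],[-0.2,3.4,0,12,1],[-0.2,4,0,12,1],[-0.2,4.5,0,12,1],[-0.25,4.8,0,12,1]]]'
python3 -m crank '[[[0,0,0,0,1],[0,0,0,0,1],[0,0,0,0,1],[0,0,0,0,1],[0,0,0,0,1],[0,0,0,0,1],[0,0,0,0,1],[0,0,0,0,1]]]'
python3 - <<'E'
from h import *
import pickle
c=capture('side');d=capture('top');pickle.dump((c,d),open('a.pkl','wb'))
a=cv2.resize(c['image'][60:210,220:370,::-1],(400,400),interpolation=cv2.INTER_CUBIC)
b=cv2.resize(d['image'][90:190,310:410,::-1],(400,400),interpolation=cv2.INTER_CUBIC)
cv2.imwrite('pics/s2.png',np.hstack([a,b]))
E
python3 go.py .761 -.392 .211 -85.2
```

```text
t: 6.55
eef_pos: [0.7606, -0.3852, 0.2457]
tool_rot: [-0.0, 0.999, 0.044, -0.001]
ft_force: [-0.3, 0.6, -1.5]
width: 0.0493
t: 7.35
eef_pos: [0.761, -0.3834, 0.2474]
tool_rot: [-0.0, 0.999, 0.045, 0.0]
ft_force: [-0.0, 0.1, -1.7]
width: 0.0492
t 7.45 pos [ 0.761  -0.3835  0.2473] yang -84.87 tilt [-0.  0. -1.] F [ 0.16 -0.49 -0.73] w 0.0492
shift [-0.015  0.169  0.726] turn 0.33
```

View pics/s2.png

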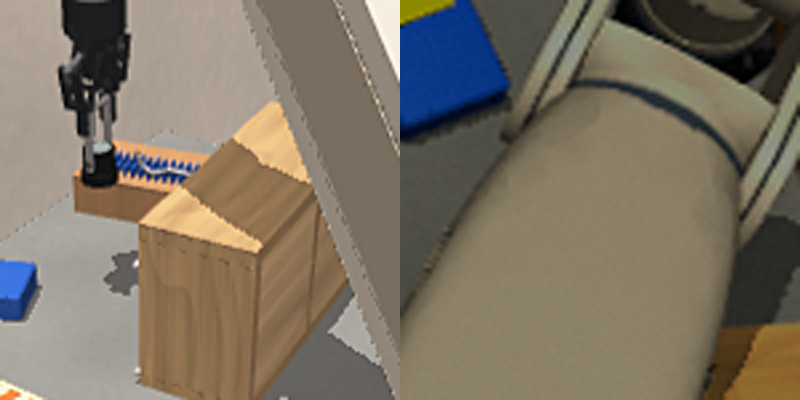

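The side view (left half) shows the loupe upright in the fingers at (98,170). The hook tip is to its right at about (135,155). The top camera is blocked by the arm. I lower to crossing height and measure the held loupe.

```bash
python3 -m crank '[[[0,0.05,0.1,0.3,1],[0,0.1,0.25,0.3,1],[0,0.15,0.4,0.3,1],[0,0.17,0.55,0.3,1],[0,0.17,0.68,0.3,1],[0,0.17,0.73,0.3,1],[0,0.17,0.73,0.3,1],[0,0.17,0.73,0.3,1]]]'
python3 go.py .691 -.398 .211 -85.2
python3 - <<'E'
from h import *
c=capture('side')
im=c['image'];C=cloud(c);s=ctrl.state();p=s['eef_pos']
m=(abs(C[...,0]-p[0])<.06)&(abs(C[...,1]-p[1])<.06)
for a in np.arange(.10,.24,.01):
    q=C[m&(C[...,2]>a)&(C[...,2]<a+.01)]
    if len(q)>1: print(a.round(3),len(q),q.min(0).round(3),q.max(0).round(3),q.mean(0).round(3))
cv2.imwrite('pics/s3.png',cv2.resize(im[70:150,230:310,::-1],(560,560),interpolation=cv2.INTER_CUBIC))
E
```

```text
t: 8.25
eef_pos: [0.7619, -0.392, 0.2111]
tool_rot: [0.0, 0.999, 0.042, 0.0]
ft_force: [0.4, 0.1, -1.8]
width: 0.0496
t 8.25 pos [ 0.7619 -0.392   0.2111] yang -85.16 tilt [ 0. -0. -1.] F [ 0.4   0.1  -1.78] w 0.0496
shift [-1.424e+00  1.000e-03  1.000e-03] turn 0.04
0.12 27 [ 0.738 -0.395  0.12 ] [ 0.776 -0.361  0.13 ] [ 0.752 -0.375  0.126]
0.13 46 [ 0.735 -0.4    0.13 ] [ 0.78  -0.364  0.14 ] [ 0.753 -0.377  0.135]
0.14 30 [ 0.739 -0.397  0.14 ] [ 0.77  -0.362  0.15 ] [ 0.75  -0.377  0.145]
0.15 32 [ 0.739 -0.399  0.15 ] [ 0.771 -0.36   0.16 ] [ 0.75  -0.377  0.156]
0.16 62 [ 0.741 -0.416  0.16 ] [ 0.772 -0.362  0.17 ] [ 0.755 -0.386  0.166]
0.17 19 [ 0.703 -0.415  0.17 ] [ 0.771 -0.363  0.18 ] [ 0.757 -0.389  0.175]
0.18 21 [ 0.703 -0.414  0.181] [ 0.77  -0.359  0.19 ] [ 0.753 -0.389  0.185]
0.19 32 [ 0.703 -0.424  0.19 ] [ 0.774 -0.352  0.2  ] [ 0.751 -0.391  0.195]
0.2 39 [ 0.708 -0.42   0.2  ] [ 0.774 -0.348  0.209] [ 0.755 -0.383  0.204]
0.21 36 [ 0.747 -0.418  0.211] [ 0.776 -0.346  0.22 ] [ 0.758 -0.375  0.216]
0.22 43 [ 0.748 -0.422  0.22 ] [ 0.773 -0.347  0.23 ] [ 0.759 -0.39   0.225]
0.23 37 [ 0.743 -0.438  0.23 ] [ 0.774 -0.334  0.24 ] [ 0.757 -0.391  0.236]
```

View pics/s3.png

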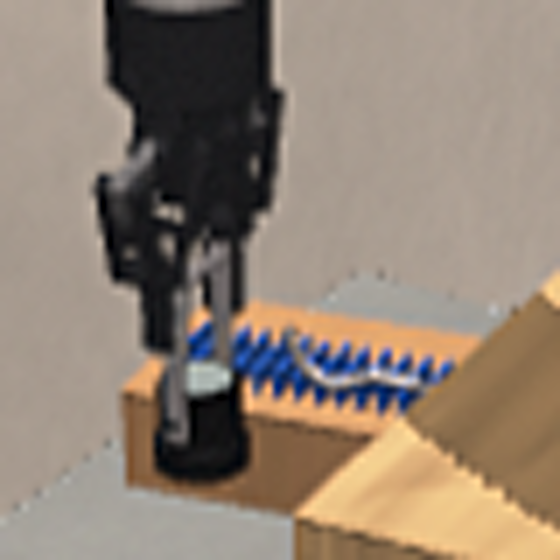

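The loupe stands upright with its foot at about z 0.122 and its top at about 0.168. The window (crop 180–230, 240–365) lines up with the hook tip at (290,335). I move the bow over the tip.

```bash
python3 -m crank '[[[-0.1,0,0,0,1],[-0.3,0,0,0,1],[-0.5,0,0,0,1],[-0.75,0,0,0,1],[-1,0,0,0,1],[-1.2,0,0,0,1],[-1.35,0,0,0,1],[-1.4,0,0,0,1]]]'
python3 go.py .691 -.398 .211 -85.2
python3 - <<'E'
from h import *
c=capture('side')
cv2.imwrite('pics/s4.png',cv2.resize(c['image'][70:150,230:310,::-1],(560,560),interpolation=cv2.INTER_CUBIC))
E
```

```text
t: 9.1
eef_pos: [0.691, -0.3982, 0.2111]
tool_rot: [0.0, 0.999, 0.042, -0.0]
ft_force: [0.2, 0.6, -1.5]
width: 0.0489
t 9.1 pos [ 0.691  -0.3982  0.2111] yang -85.2 tilt [-0. -0. -1.] F [ 0.22  0.64 -1.5 ] w 0.0489
shift [-0.    -0.004  0.003] turn -0.0
```

View pics/s4.png

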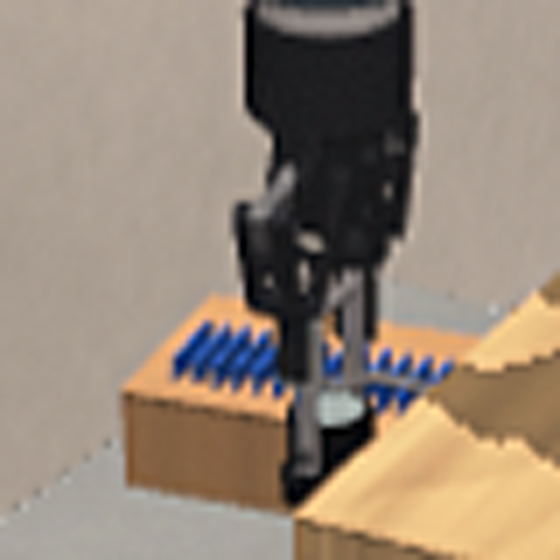

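No contact forces. The wire runs through the window, below the bar (around (370,380)). I lower towards the seat and watch the force.

```bash
python3 -m crank '[[[0,0,0.1,0,1],[0,0,0.2,0,1],[0,0,0.3,0,1],[0,0,0.4,0,1],[0,0,0.5,0,1],[0,0,0.6,0,1],[0,0,0.6,0,1],[0,0,0.6,0,1]]]'
python3 -m crank '[[[0,0,0.03,0,1],[0,0,0.06,0,1],[0,0,0.09,0,1],[0,0,0.12,0,1],[0,0,0.16,0,1],[0,0,0.2,0,1],[0,0,0.2,0,1],[0,0,0.2,0,1]]]'
python3 go.py .691 -.398 .164 -85.2
```

```text
t: 9.95
eef_pos: [0.692, -0.3979, 0.1806]
tool_rot: [-0.0, 0.999, 0.042, -0.0]
ft_force: [-0.0, 0.4, -2.1]
width: 0.0497
t: 10.75
eef_pos: [0.692, -0.398, 0.1711]
tool_rot: [0.0, 0.999, 0.042, 0.0]
ft_force: [-1.2, -0.1, 1.3]
width: 0.0495
t 10.75 pos [ 0.692  -0.398   0.1711] yang -85.16 tilt [ 0. -0. -1.] F [-1.24 -0.14  1.29] w 0.0495
shift [-0.021 -0.001  0.142] turn 0.04
```

Contact is at a TCP height of about 0.175, as expected (3 N is about a 4 mm dip). I tug another 6 mm and hold.

```bash
python3 -m crank '[[[0,0,0.02,0,1],[0,0,0.04,0,1],[0,0,0.06,0,1],[0,0,0.08,0,1],[0,0,0.1,0,1],[0,0,0.12,0,1],[0,0,0.12,0,1],[0,0,0.12,0,1]]]'
python3 go.py .691 -.398 .172 -85.2
python3 - <<'E'
from h import *
f=[]
for i in range(4): capture('side'); f.append(ctrl.state()['ft_force'])
print(np.mean(f,0).round(2))
E
```

```text
t: 11.55
eef_pos: [0.6919, -0.3981, 0.1653]
tool_rot: [0.0, 0.999, 0.042, -0.0]
ft_force: [-3.9, 1.0, 6.2]
width: 0.0493
t 11.55 pos [ 0.6919 -0.3981  0.1653] yang -85.17 tilt [-0. -0. -1.] F [-3.85  1.04  6.18] w 0.0493
shift [-0.018 -0.003 -0.134] turn 0.03
[-4.19  0.2   5.5 ]
```

```bash
python3 -m crank '[[[0,0,-0.02,0,1],[0,0,-0.05,0,1],[0,0,-0.08,0,1],[0,0,-0.11,0,1],[0,0,-0.14,0,1],[-0.02,0,-0.14,0,1],[-0.05,0,-0.14,0,1],[-0.05,0,-0.14,0,1]]]' 20
python3 - <<'E'
from h import *
f=[]
for i in range(6): c=capture('side'); f.append(ctrl.state()['ft_force'])
print(np.mean(f,0).round(2))
C=cloud(c);p=ctrl.state()['eef_pos'];m=(abs(C[...,0]-p[0])<.06)&(abs(C[...,1]-p[1])<.06)
for a in np.arange(.08,.2,.01):
    q=C[m&(C[...,2]>a)&(C[...,2]<a+.01)]
    if len(q)>1: print(a.round(3),len(q),q.min(0).round(3),q.max(0).round(3),q.mean(0).round(3))
cv2.imwrite('pics/s5.png',cv2.resize(c['image'][70:150,230:310,::-1],(560,560),interpolation=cv2.INTER_CUBIC))
E
```

```text
t: 12.55
eef_pos: [0.6895, -0.398, 0.1717]
tool_rot: [-0.0, 0.999, 0.042, 0.0]
ft_force: [1.5, -0.0, 0.8]
width: 0.0491
[1.25 0.24 1.08]
0.09 4 [ 0.701 -0.381  0.09 ] [ 0.705 -0.375  0.099] [ 0.703 -0.378  0.095]
0.12 12 [ 0.692 -0.416  0.123] [ 0.708 -0.375  0.129] [ 0.698 -0.395  0.127]
0.13 12 [ 0.683 -0.42   0.13 ] [ 0.696 -0.369  0.14 ] [ 0.69  -0.394  0.136]
0.14 14 [ 0.684 -0.418  0.141] [ 0.696 -0.368  0.148] [ 0.689 -0.397  0.144]
0.15 24 [ 0.68  -0.428  0.15 ] [ 0.702 -0.357  0.16 ] [ 0.689 -0.402  0.155]
0.16 31 [ 0.676 -0.427  0.16 ] [ 0.695 -0.356  0.169] [ 0.684 -0.38   0.164]
0.17 34 [ 0.676 -0.424  0.171] [ 0.703 -0.352  0.18 ] [ 0.685 -0.381  0.176]
0.18 64 [ 0.64  -0.435  0.181] [ 0.703 -0.353  0.19 ] [ 0.679 -0.396  0.186]
0.19 35 [ 0.652 -0.445  0.19 ] [ 0.7   -0.343  0.2  ] [ 0.683 -0.401  0.196]
```

View pics/s5.png

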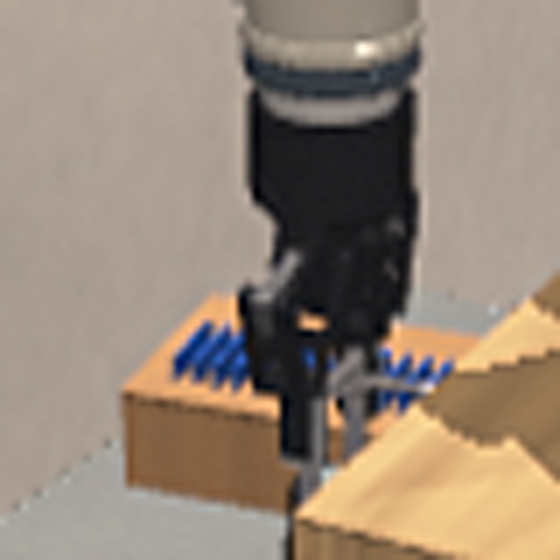

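The bar sits on the wire at (345,370). I ease up 2 mm so the hook carries only the weight, then open slowly.

```bash
python3 -m crank '[[[0.01,0,-0.02,0,1],[0.02,0,-0.04,0,1],[0.02,0,-0.04,0,1],[0.02,0,-0.04,0,1],[0.02,0,-0.04,0,1],[0.02,0,-0.04,0,1],[0.02,0,-0.04,0,1],[0.02,0,-0.04,0,1]]]' 20
python3 - <<'E'
from h import *
f=[]
for i in range(6): c=capture('side'); f.append(ctrl.state()['ft_force'])
print(np.mean(f,0).round(2))
E
python3 -m crank '[[[0.02,0,0,0,0.3],[0.02,0,0,0,0.25],[0.02,0,0,0,0.2],[0.02,0,0,0,0.15],[0.02,0,0,0,0.1],[0.02,0,0,0,0.05],[0.02,0,0,0,0],[0.02,0,0,0,-0.1]]]' 20
```

```text
t: 13.65
eef_pos: [0.6905, -0.398, 0.1738]
tool_rot: [-0.0, 0.999, 0.042, -0.0]
ft_force: [-0.5, -0.5, -0.3]
width: 0.0491
[-1.11  0.02 -0.37]
t: 14.75
eef_pos: [0.6916, -0.398, 0.1739]
tool_rot: [0.0, 0.999, 0.042, 0.0]
ft_force: [0.8, -0.4, -0.5]
width: 0.0492
```

```bash
python3 -m crank '[[[0,0,0,0,-0.15],[0,0,0,0,-0.2],[0,0,0,0,-0.3],[0,0,0,0,-0.4],[0,0,0,0,-0.6],[0,0,0,0,-0.8],[0,0,0,0,-1],[0,0,0,0,-1]]]'
python3 -m crank '[[[0,0,0,0,-1],[0,0,0,0,-1],[0,0,0,0,-1],[0,0,0,0,-1],[0,0,0,0,-1],[0,0,0,0,-1],[0,0,0,0,-1],[0,0,0,0,-1]]]'
python3 - <<'E'
from h import *
c=capture('side')
cv2.imwrite('pics/s6.png',cv2.resize(c['image'][70:150,230:310,::-1],(560,560),interpolation=cv2.INTER_CUBIC))
E
```

```text
t: 15.55
eef_pos: [0.6915, -0.3979, 0.1739]
tool_rot: [0.0, 0.999, 0.042, 0.0]
ft_force: [-0.6, -0.2, -0.4]
width: 0.0854
t: 16.35
eef_pos: [0.6915, -0.3979, 0.1738]
tool_rot: [0.0, 0.999, 0.042, 0.0]
ft_force: [-0.3, 0.4, -0.1]
width: 0.0856
```

View pics/s6.png

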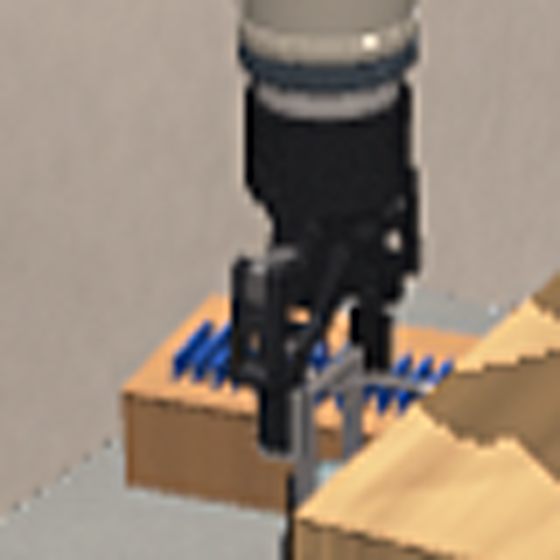

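The loupe hangs by its bar (310–355, 350–395), with the fingers clear on both sides. I retreat straight up.

```bash
python3 -m crank '[[[0,0,-0.2,0,-1],[0,0,-0.5,0,-1],[0,0,-0.9,0,-1],[0,0,-1.4,0,-1],[0,0,-1.9,0,-1],[0,0,-2.4,0,-1],[0,0,-2.8,0,-1],[0,0,-3,0,-1]]]'
for i in 1 2 3 4; do python3 -m crank '[[[0,0,0,0,-1],[0,0,0,0,-1],[0,0,0,0,-1],[0,0,0,0,-1],[0,0,0,0,-1],[0,0,0,0,-1],[0,0,0,0,-1],[0,0,0,0,-1]]]' >/dev/null; done
python3 - <<'E'
from h import *
import pickle
c=capture('side');ims=[c]
for i in range(8): d=capture('side')
print('motion',np.abs(c['image'][90:150,260:310].astype(int)-d['image'][90:150,260:310]).mean(), ctrl.state()['t'],ctrl.state()['ft_force'].round(2))
C=cloud(d)
for a in np.arange(.11,.2,.01):
    m=(abs(C[...,0]-.691)<.04)&(abs(C[...,1]+.398)<.04)&(C[...,2]>a)&(C[...,2]<a+.01);q=C[m]
    if len(q)>1: print(a.round(3),len(q),q.mean(0).round(3),q[:,0].min().round(3),q[:,0].max().round(3))
S=pickle.load(open('side0.pkl','rb'))
r=np.s_[260:300,200:230]; print('lens diff',np.abs(S['image'][r].astype(int)-d['image'][r]).mean())
cv2.imwrite('pics/s7.png',np.hstack([cv2.resize(d['image'][70:150,230:310,::-1],(400,400),interpolation=cv2.INTER_CUBIC),cv2.resize(d['image'][220:310,170:260,::-1],(400,400))]))
E
```

```text
t: 17.2
eef_pos: [0.6924, -0.3984, 0.3285]
tool_rot: [0.001, 0.999, 0.042, 0.002]
ft_force: [-0.3, -0.6, -0.5]
width: 0.0854
motion 0.5615555555555556 20.85 [-0.81 -0.03  0.33]
0.12 15 [ 0.699 -0.395  0.128] 0.691 0.708
0.13 19 [ 0.692 -0.395  0.135] 0.684 0.701
0.14 14 [ 0.691 -0.391  0.144] 0.683 0.697
0.15 17 [ 0.69  -0.392  0.155] 0.684 0.696
0.16 15 [ 0.69  -0.392  0.164] 0.686 0.696
0.17 17 [ 0.691 -0.388  0.176] 0.684 0.701
0.18 49 [ 0.686 -0.394  0.186] 0.652 0.71
0.19 11 [ 0.691 -0.394  0.194] 0.653 0.715
lens diff 7.564166666666667
```

View pics/s7.png

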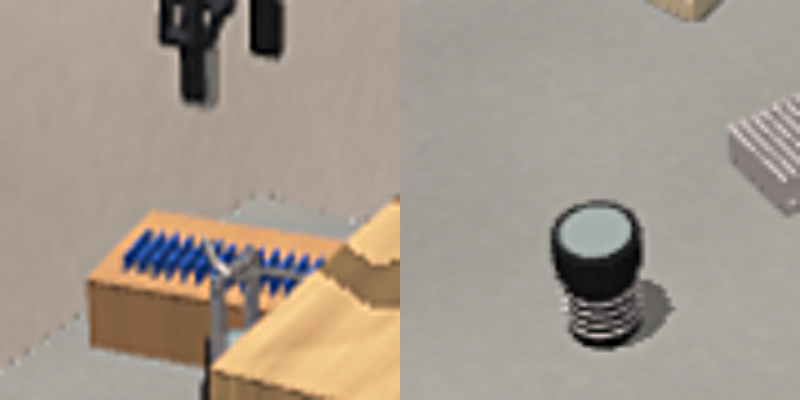

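The loupe hangs upright and alone on the hook: its legs stay at x ≈ 0.691 at every height, and there is no visible motion. The lens is standing where it was, at about (216,282) in the full picture against (215,280) before. I hand in.

```bash
python3 -c "
from bench import ctrl; print(ctrl.sign_off())"
```

```text
the job is handed in; nothing more can be done
None
```

The loupe is hanging by its bow on the wire hook, let go and still, and the job was handed in at about 21 s of the 48 s allowed. I gripped it across the bow legs, passed the bow over the hook tip and lowered it onto the seat. I then tugged it down, eased off, opened the fingers and backed straight up.

**Tug:** the hook dipped about 10 mm. The arm's height change gave 9.7 mm. The force change of about 7.3 N gives 10.4 mm at the stated stiffness. I had no direct reading of the hook joint.

**Sideways load:** during the tug there was about 4 N of sideways force, so the bar was pressing slightly on the tip side of the lowest point. After easing off and shifting a few millimetres this fell to about 1 N or less.

**Final checks:**
- **Hanging:** the legs stay at x ≈ 0.691 from about 0.13 to 0.18 m up. That is upright, and within a few millimetres of below the estimated seat.
- **Stillness:** pictures 0.4 s apart showed no visible motion.
- **Fingers:** they are about 0.12 m above the bow, with the wrist force near zero.
- **Lens:** it is upright and in the same place to within about 2 pixels, by eye. A raw picture comparison there gave a difference of 7.6 (mean grey levels); I put that down to changed shadows and the loupe being gone, but did not check further.

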